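# Seat the mirror on its sprung three-ball mount

### The arm

A 6-joint arm with a two-finger parallel gripper is mounted at the origin on a cart in front of the work surface, level with it; the furniture and walls round the work are solid. World frame = base frame: x ahead of the robot, y to its left, z up, the work surface at z = 0. Lengths are in m, angles in rad, forces in N, time in s.
With the tool pointing down it reaches from about 0.35 to 0.85 m from the base axis. Payload 8.1 kg.
Tool frame: the origin (TCP) lies at the centre of the arm's flange, where the gripper is bolted on; the fingertips stand 186 mm ahead of it and the grasp point (between the pads) lies 167 mm ahead of it; z points along the fingers, y is the line along which they close (so a half turn about z gives the same grasp; the last joint's range is limited). The gripper opens to 93 mm and grips with 3 to 60 N. Pads are 15 mm wide; open, the fingers measure 128 mm over their backs; the gripper's body (75 mm by 188 mm) begins 65 mm behind the grasp point.
Start: joints at [-1.328, 0.13, 1.488, -0, 1.523, -0.085], TCP at [0.193, -0.568, 0.405] pointing down, gripper open.
Joint ranges: [-2.96, 2.96], [-0.89, 2.26], [0.02, 2.5], [-1.34, 4.48], [0, 2.73], [-2.66, 2.66]. Speed limits (rad/s): [2.39, 2.39, 2.79, 3.14, 3.14, 3.14].

### API

Orientations are given as a rotation vector (axis times angle).
In Python, from plant import read_state, read_camera, camera_params, robot gives the robot as it stands.
- The arm moves only by the tool carry_out, never from a script. Its argument "targets" is a list of rows, each an object of numbers: "hand": the opening in per cent of the stroke, from 0 (shut) to 100 (fully open); "x", "y", "z": the shift along the tool's x, y, z in m; "ax", "ay", "az": the turn, a rotation vector about the tool's x, y, z in rad. In form: [{"hand": .., "x": .., "y": .., "z": .., "ax": .., "ay": .., "az": ..}, ...]. A call has 1 to 8 rows; each row is the pose to reach, as a shift and turn from the pose commanded when the call began, along the tool's axes at that moment; what a row does not reach only later rows make up. A row lasts 1/8 s, in which the tool goes at most 62.5 mm and 10.7 degrees, less where a joint would pass 70% of its speed; a pose out of reach is approached as far as the arm can. A call with a gripper value outside its range is refused whole. The fingers move at their own pace and stop on an object; "newtons" is the grip in N (left out, the last holds). Time passes only in rows, so rows that repeat a pose let the fingers close. It gives the time, the measured TCP pose, the force, the opening and the grip force at its end, in the units of the state.
- read_state(): the state, without advancing time (a new reading comes with each control period).
- read_camera(name): name is "scene" or "top"; returns (picture, depth): 420x560x3 uint8, blue, green, red; 420x560 float32, m along the optical axis (not along the pixel's ray), 0 where there is no reading.
- camera_params(name): a dict with "fx", "fy", "cx", "cy" (pixels), "position" and "rotation" of the camera in the world. Camera axes: x right, y up, looking along -z (the intrinsics and any distortion apply to the point x, -y, -z); pixel columns grow to the right and rows downward; lengths in m; the calibration is good to about 2 mm. A picture is of the moment at which its call begins. camera_params takes no time and is no camera call.
- robot.close_job(): hands the job in; it is judged then, once.
The state is a dict: "t": time; "q": joint angles; "dq": joint speeds; "joint_torque": joint torques, N m; "tool_pos": TCP position; "orientation": TCP orientation; "force": force on the tool from outside, world axes, zero at the start; "wrist_torque": the same for the moment, N m; "opening": finger opening in m; "gripper_force": force on a finger pad.
Only numpy, scipy, OpenCV 4.12 (cv2) and the standard library are available. Lean on these libraries where they do the work, as an engineer would, in place of code of your own. Each camera call takes 0.05 s, during which the arm holds its last target. There are 200 camera calls.

### The job

Pick up the mirror carrier by its black post, set it onto the three steel balls of the adjustable mount the right way round (red dot over red dot), and press it straight down past the two spring rollers until it is fully home, bedding it with about 20 N and never with more than 30 N. Then let go so that the springs hold it flush on the balls; never tip it, and leave the petri dish, vial, jar and marker alone.

Things in the scene. Friction and masses are not known exactly. Their poses are not given: they have to be found in the camera images.
- mirror: Mirror carrier, loose, 0.2 to 0.31 kg: aluminium plate 80 x 84 mm (x, y) with a black post in its middle and a round mirror. The slab lies 10 to 22 mm above the origin. Origin: centre of the underside; z up; x is the way the mirror looks. Red dot on the plate at (24, 30) mm. It fits the mount one way only: origin on the mount's axis, x along the mount's x.
- post_grip (a point): Middle of the grip, 54 mm above the carrier's origin, on the axis of the black square post: 20 x 20 mm, 22 to 88 mm above the origin. Grip it from above, closing along the carrier's y; nothing but the plate is beside it there.
- mirror_glass (a point): Centre of the mirror's face, at (29.5, 0, 60) mm in the carrier's frame. The mirror is 38 mm across and stands at x = 22 to 30 mm, on the +x side of the post.
- groove (a point): Mouth of the single V groove under the carrier, at (22, 0, 0) mm; the two others are at (-18, 26, 0) and (-18, -26, 0). The grooves point to the centre, are 18 mm wide at the mouth and 9 mm deep, with 45 degree flanks; pressed on the balls they draw the carrier in from up to about 5 mm off.
- edge (a point): Point of the carrier's front edge, at (-40, 0, 16) mm; the rear edge at x = +40 is alike. Each edge is pointed, with 45 degree slopes 6 mm high above and below the point. The slopes wedge the mount's rollers outward on the way down; once past, the rollers bear on the upper slopes and pull the carrier down.
- mount: Fixed mount: dark foot 130 x 100 x 12 mm; above it, clamped on a post, a grey ball table 136 x 84 mm with three 12 mm steel balls at (22, 0), (-18, 26), (-18, -26) mm and, 64 mm from the middle at front and rear, brackets with sprung orange rollers. Origin: centre of the foot's underside; z up; x points to the table's end with the red dot at (55, 26) mm.
- home_low (a point): Point on the mount's axis, 61.5 mm above the bench: where the carrier's origin is when home with the table clamped lowest. The table is clamped 0 to 35 mm higher than that; the amount differs each time, is not measured (this point does not show it) and must be felt. The brackets' tops are then 91 mm plus that amount above the bench.
- spring_front (a joint): Outward travel of the front (-x) roller, m: 0 free, up to 0.008 as the edge passes, about 0.0025 with the carrier home. Going down, the carrier meets the rollers some 16 mm above home; both together resist with up to about 12 N (10 mm above home), snap over 7 mm above home and pull it down with some 6 N; then the balls bear and the force rises steeply.
- spring_rear (a joint): The same for the rear (+x) roller.
- petri: Closed clear petri dish, 60 mm across, 15 mm high, a bystander. Origin: centre of its underside.
- red_vial: Small white vial with a red cap, 23 mm across, 53 mm high, a bystander. Origin: centre of its underside.
- yellow_jar: White sample jar with a yellow lid, 65 mm across, 84 mm high, a bystander. Origin: centre of its underside.
- black_marker: Marker pen with a black cap, 135 mm long along its y, 16 mm thick, lying at the bench's near edge, a bystander. Origin: under its middle.

How it is judged:
By the outcome, as a careful person would: the job done as asked, in the order asked, and still so for the second after the job is handed in, with the robot touching nothing.
It also fails if it takes over 48 s, if anything falls off the work surface, if the arm or the gripper's body presses on something with over 40 N, if the wrist force passes 120 N, or if a joint passes its speed limit or range.

## Working session

There is one attempt and no reset: what is moved stays moved. The work goes in short steps, Python scripts to look and compute and a tool call to move; the robot and the scene stay as the last step left them, time stands still between calls to the robot, and variables do not carry over. Pictures are saved under pics/ and viewed, at most 10 in all, crops included, and the job is handed in when it is done.

Besides the shell and the picture viewer there is one more tool, called after "Request:" as name(argument=value, ...), one argument or row to a line, values as JSON. carry_out: Moves the arm, as the interface text tells. Its arguments: {"type":"object","properties":{"targets":{"type":"array","items":{"type":"object","properties":{"hand":{"type":"number"},"x":{"type":"number"},"y":{"type":"number"},"z":{"type":"number"},"ax":{"type":"number"},"ay":{"type":"number"},"az":{"type":"number"}}}},"newtons":{"type":"number"}},"required":["targets"]}

```bash
mkdir -p pics; ls
python3 - <<'E'
from plant import *
import cv2,numpy as np
s=read_state();print({k:np.round(v,4) for k,v in s.items()})
for n in("scene","top"):
    p,d=read_camera(n);cv2.imwrite(f"pics/{n}0.png",p);np.save(f"{n}0.npy",d);print(camera_params(n))
E
```

```text
pics
{'t': np.float64(0.0), 'q': array([-1.3284,  0.1312,  1.4893,  0.    ,  1.523 , -0.0854]), 'dq': array([ 0.0009,  0.0005, -0.0012, -0.0006,  0.0015, -0.0003]), 'joint_torque': array([-2.40000e-03, -5.59843e+01, -4.91758e+01,  7.68000e-02,
        3.53000e-02, -1.00000e-04]), 'tool_pos': array([ 0.1932, -0.5678,  0.4037]), 'orientation': array([-3.0977e+00, -5.1230e-01,  2.0000e-04]), 'force': array([ 0.0315,  0.2404, -0.1277]), 'wrist_torque': array([ 0.0568, -0.0351,  0.0019]), 'gripper_force': np.float64(0.0), 'opening': np.float64(0.0931)}
{'fx': 440.44818931963965, 'fy': 440.44818931963965, 'cx': 277.7171385483878, 'cy': 203.38365152621273, 'position': array([0.18438125, 0.61263454, 0.44571341]), 'rotation': array([ 0.32120979, -1.52099758, -2.28338042])}
{'fx': 439.5286366832401, 'fy': 439.5286366832401, 'cx': 275.1067782692288, 'cy': 206.58379453188005, 'position': array([ 0.39987764, -0.12714954,  1.00491634]), 'rotation': array([ 0.14042256, -0.12521258, -1.58836204])}
```

View pics/scene0.png

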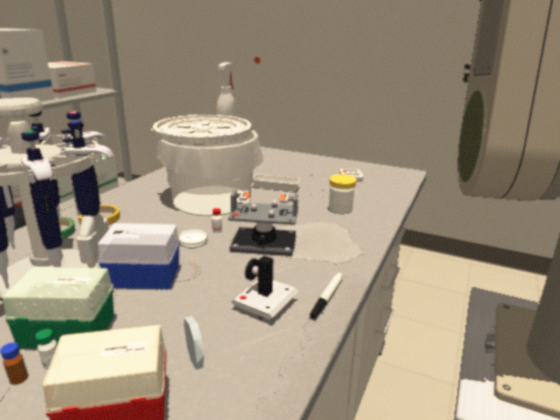

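View pics/top0.png

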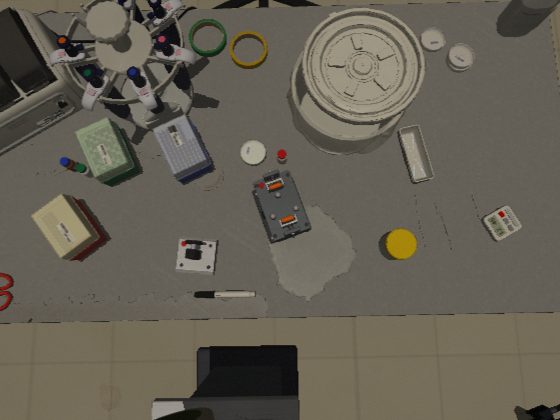

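The scene view shows the carrier at about (265,290) and the mount behind it at (264,225). In the top view the carrier is at (196,254) with its red dot at (184,243), and the mount is at (281,208) with its red dot at (262,185). Next I'll take a closer crop and compute positions.

```bash
cat > h.py <<'E'
import numpy as np,cv2
from plant import *
from scipy.spatial.transform import Rotation as R
def ray(n,uv):
    c=camera_params(n);u,v=uv
    d=np.array([(u-c['cx'])/c['fx'],-(v-c['cy'])/c['fy'],-1.])
    return np.array(c['position']),R.from_rotvec(c['rotation']).apply(d)
def onz(n,uv,z):
    p,d=ray(n,uv);return p+d*(z-p[2])/d[2]
def proj(n,X):
    c=camera_params(n);q=R.from_rotvec(c['rotation']).inv().apply(np.array(X)-c['position'])
    return c['cx']-c['fx']*q[0]/q[2], c['cy']+c['fy']*q[1]/q[2]
def tri(uva,uvb):
    p,d=ray("scene",uva);q,e=ray("top",uvb)
    s=np.linalg.lstsq(np.c_[d,-e],q-p,rcond=None)[0]
    a,b=p+s[0]*d,q+s[1]*e;return (a+b)/2,np.linalg.norm(a-b)
def blobs(p,box,lo,hi,inv=False,mina=6):
    x0,y0,x1,y1=box;h=cv2.cvtColor(p[y0:y1,x0:x1],cv2.COLOR_BGR2HSV)
    m=cv2.inRange(h,lo,hi)
    n,l,st,ce=cv2.connectedComponentsWithStats(m)
    return [(st[i,4],np.round(ce[i]+[x0,y0],2),st[i,:4]+[x0,y0,0,0]) for i in range(1,n) if st[i,4]>=mina],m
E
python3 - <<'E'
from h import *
p=cv2.imread("pics/top0.png");d=np.load("top0.npy")
a=cv2.resize(p[225:285,165:235],None,fx=6,fy=6,interpolation=cv2.INTER_CUBIC)
b=cv2.resize(p[160:250,235:325],None,fx=4,fy=4,interpolation=cv2.INTER_CUBIC)
o=np.zeros((360,790,3),np.uint8);o[:360,:420]=a;o[:360,425:785]=b;cv2.imwrite("pics/c1.png",o)
s=cv2.imread("pics/scene0.png")
print("red top",blobs(p,(165,160,325,285),(0,120,60),(6,255,255),mina=3)[0])
print("red2 top",blobs(p,(165,160,325,285),(170,120,60),(180,255,255),mina=3)[0])
print("orange",blobs(p,(240,165,325,250),(7,120,80),(20,255,255),mina=3)[0])
# white plate
bl,m=blobs(p,(165,225,235,285),(0,0,150),(180,60,255),mina=50)
print(bl)
# point cloud via depth
def pt(u,v):
    c,dd=ray("top",(u,v));return c+dd*d[v,u]
for uv in [(180,268),(212,242),(212,268),(196,242),(196,254),(281,208),(290,240),(264,180),(262,205)]:print(uv,np.round(pt(*uv),4))
# mean of z>0.06 region cloud
V,U=np.mgrid[225:285,165:235];P=np.array([pt(u,v) for u,v in zip(U.ravel(),V.ravel())])
for lo,hi in((.012,.03),(.08,.1)):
    k=(P[:,2]>lo)&(P[:,2]<hi);q=P[k];uv=np.c_[U.ravel()[k],V.ravel()[k]].astype(np.float32)
    print(lo,k.sum(),np.median(q,0),cv2.minAreaRect(q[:,:2].astype(np.float32)),cv2.minAreaRect(uv))
V,U=np.mgrid[160:250,235:325];P=np.array([pt(u,v) for u,v in zip(U.ravel(),V.ravel())])
k=(P[:,2]>.04)&(P[:,2]<.14)
print(np.histogram(P[:,2],bins=np.arange(-.01,.15,.005)))
E
```

```text
red top [(np.int32(24), array([260.92, 184.92]), array([258, 183,   7,   5])), (np.int32(18), array([183.33, 243.17]), array([182, 241,   4,   5]))]
red2 top []
orange [(np.int32(58), array([275.07, 185.41]), array([269, 182,  13,   8])), (np.int32(59), array([287.19, 218.27]), array([281, 215,  13,   8]))]
[(np.int32(618), array([196.63, 258.34]), array([176, 239,  39,  33]))]
(180, 268) [0.4338 0.0949 0.0213]
(212, 242) [0.4903 0.0241 0.0195]
(212, 268) [0.4324 0.0243 0.0172]
(196, 242) [0.4857 0.0491 0.0776]
(196, 254) [0.4605 0.0492 0.0755]
(281, 208) [ 0.555  -0.1324  0.0747]
(290, 240) [ 0.4929 -0.1517 -0.0016]
(264, 180) [ 0.6173 -0.0969  0.0752]
(262, 205) [ 0.5621 -0.0918  0.0765]Traceback (most recent call last):
  File "<stdin>", line 18, in <module>
  File "<stdin>", line 15, in pt
  File "h.py", line 5, in ray
    c=camera_params(n);u,v=uv
ValueError: time passes only in moves, steps and waits
```

View pics/c1.png

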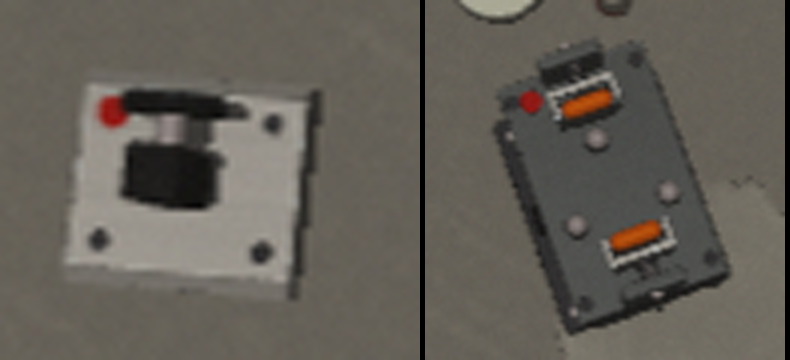

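The crop shows the carrier's red dot at about (183,243), with the mirror on the side towards +x (up in the picture). The mount's red dot is at (261,185), its rollers at (275,185) and (287,218), and its balls near (278,195), (296,208) and (273,216).

```bash
sed -i 's/^from scipy/_cp=camera_params\nimport functools\ncamera_params=functools.lru_cache(None)(_cp)\nfrom scipy/' h.py
python3 - <<'E'
from h import *
p=cv2.imread("pics/top0.png");d=np.load("top0.npy");s=cv2.imread("pics/scene0.png")
def pts(box):
    x0,y0,x1,y1=box;V,U=np.mgrid[y0:y1,x0:x1];c=camera_params("top")
    q=np.stack([(U-c['cx'])/c['fx'],-(V-c['cy'])/c['fy'],-np.ones(U.shape)],-1)*d[y0:y1,x0:x1,None]
    return U.ravel(),V.ravel(),R.from_rotvec(c['rotation']).apply(q.reshape(-1,3))+c['position']
def show(box,bands):
    U,V,P=pts(box)
    print(np.histogram(P[:,2],bins=np.arange(-.01,.15,.005))[0])
    for lo,hi in bands:
        k=(P[:,2]>lo)&(P[:,2]<hi)
        print(lo,k.sum(),np.round(np.median(P[k],0),4),cv2.minAreaRect(P[k,:2].astype(np.float32)))
show((165,225,235,285),[(.012,.03),(.06,.1)])
show((245,165,318,248),[(.06,.085),(.085,.12)])
print("scene red",blobs(s,(225,180,305,320),(0,120,60),(6,255,255),mina=3)[0])
print("scene orange",blobs(s,(225,185,305,215),(5,110,80),(22,255,255),mina=3)[0])
bl,m=blobs(p,(250,170,315,245),(0,0,110),(180,70,255),mina=5);print("balls",bl)
bl,m=blobs(p,(165,225,235,285),(0,0,125),(180,70,255),mina=50);print("plate",bl)
ys,xs=np.nonzero(m);print(cv2.minAreaRect(np.c_[xs+165,ys+225].astype(np.float32)))
o=np.hstack([cv2.resize(s[185:225,225:305],None,fx=5,fy=5,interpolation=2),cv2.resize(s[250:320,225:305],None,fx=5,fy=5,interpolation=2)[:200]]) 
o=np.vstack([cv2.resize(s[183:225,225:305],None,fx=5,fy=5,interpolation=2),cv2.resize(s[250:320,225:305],None,fx=5,fy=5,interpolation=2)]) 
cv2.imwrite("pics/c2.png",o)
E
```

```text
[  34 1875  915    3   31  331  724   22    3    7    4    5    7    6
   35   18   26   33   21   75    2    0    0    0    0    0    0    0
    0    0    0]
0.012 1104 [0.4547 0.0526 0.021 ] ((0.4621101915836334, 0.05964841693639755), (0.08514164388179779, 0.07993832975625992), 84.12075805664062)
0.06 210 [0.4702 0.0561 0.078 ] ((0.4710896611213684, 0.05775653198361397), (0.03662213683128357, 0.03878560662269592), 88.17428588867188)
[  28 2000 1213   85  188    9    2    3   10    1    0    0    0    0
    0   11 1223  708   25   65   15    9   25  196  213    4    0    0
    0    0    0]
0.06 1967 [ 0.5634 -0.133   0.0744] ((0.5629240274429321, -0.1335066556930542), (0.13629764318466187, 0.0841691866517067), 18.811267852783203)
0.085 527 [ 0.5563 -0.1313  0.1092] ((0.5630303621292114, -0.1365462839603424), (0.13999100029468536, 0.060538921505212784), 9.675341606140137)
scene red [(np.int32(15), array([235., 214.]), array([233, 213,   5,   3])), (np.int32(14), array([242.5, 297. ]), array([240, 296,   6,   3]))]
scene orange [(np.int32(28), array([246.79, 194.36]), array([244, 192,   6,   6])), (np.int32(25), array([282.04, 196.76]), array([280, 194,   5,   6]))]
balls [(np.int32(45), array([273.51, 182.11]), array([265, 178,  19,  12])), (np.int32(10), array([277.2, 194. ]), array([276, 193,   4,   3])), (np.int32(9), array([295.33, 207.11]), array([294, 206,   4,   3])), (np.int32(492), array([302.83, 232.42]), array([269, 206,  46,  39])), (np.int32(10), array([272.2, 215.5]), array([271, 214,   3,   4])), (np.int32(47), array([288.23, 221.53]), array([279, 214,  19,  13]))]
plate [(np.int32(750), array([196.65, 257.47]), array([176, 239,  40,  33]))]
((195.50001525878906, 255.00003051757812), (37.868743896484375, 30.311603546142578), 4.763641834259033)
```

View pics/c2.png

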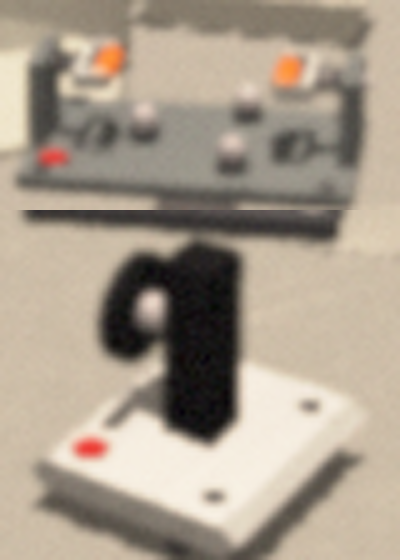

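The scene crop shows the mount's balls, rollers and red dot at (235,214), and the carrier with its red dot at (242.5,297) and the mirror on the far-left side. Next I'll refine both poses.

Run:
```python
from h import *
print("tri carrier red",tri((242.5,297),(183.33,243.17)), "onz",onz("top",(183.33,243.17),.022),onz("scene",(242.5,297),.022))
print("tri mount red",tri((235,214),(260.92,184.92)))
print("roll rear",tri((246.79,194.36),(275.07,185.41)),"front",tri((282.04,196.76),(287.19,218.27)))
B=[onz("top",u,.083) for u in((277.2,194),(295.33,207.11),(272.2,215.5))]
L=np.array([[22,0],[-18,-26],[-18,26]])/1e3
def fit(L,W):
    A=L-L.mean(0);C=W-W.mean(0);th=np.arctan2((A[:,0]*C[:,1]-A[:,1]*C[:,0]).sum(),(A*C).sum())
    c,s=np.cos(th),np.sin(th);M=np.array([[c,-s],[s,c]]);t=W.mean(0)-M@L.mean(0);print(np.degrees(th),t,(W-L@M.T-t).round(4).tolist(),np.sqrt((C**2).sum()/(A**2).sum()))
fit(L,np.array(B)[:,:2])
# carrier: red dot, screws, post top
th=np.radians(-5.9);M=np.array([[np.cos(th),-np.sin(th)],[np.sin(th),np.cos(th)]])
print("origin from red",onz("top",(183.33,243.17),.022)[:2]-M@[.024,.030])
p=cv2.imread("pics/top0.png");d=np.load("top0.npy")
# glass/post points via predicted corners
for z,l in((.022,[(34,42),(34,-42),(-34,42),(-34,-42)]),(.088,[(10,10),(10,-10),(-10,10),(-10,-10)])):
  for q in l: print(z,q,np.round(proj("top",[*(M@np.array(q)/1e3+[.462,.0596]),z]),1),np.round(proj("scene",[*(M@np.array(q)/1e3+[.462,.0596]),z]),1))
print(read_state()['t'])
```

```text
tri carrier red (array([0.48894201, 0.08800166, 0.02287655]), np.float64(0.00048478840210762605)) onz [0.48879826 0.08808997 0.022     ] [0.48982254 0.08695856 0.022     ]
tri mount red (array([ 0.60674547, -0.08993301,  0.07599005]), np.float64(0.0008600685313020233))
roll rear (array([ 0.59695771, -0.1209756 ,  0.10997702]), np.float64(0.00022258841480228425)) front (array([ 0.52768432, -0.14434187,  0.10945082]), np.float64(0.0004155558895492453))
19.021863834217655 [ 0.5633597  -0.13216045] [[-0.0, 0.0001], [0.0, -0.0002], [0.0, 0.0001]] 1.0035136225276797
origin from red [0.46184161 0.0607159 ]
0.022 (34, 42) [179.1 238.2] [233.7 298.8]
0.022 (34, -42) [216.2 241.2] [261.9 275.5]
0.022 (-34, 42) [175.4 268.7] [268.9 312.8]
0.022 (-34, -42) [213.  271.8] [295.3 287.2]
0.088 (10, 10) [185.7 247.8] [256.9 259.3]
0.088 (10, -10) [195.2 248.6] [263.7 254.1]
0.088 (-10, 10) [184.6 257.4] [267.4 262.8]
0.088 (-10, -10) [194.1 258.2] [274.  257.4]
0.1
```

```bash
cat >> h.py <<'E'
def goal(x,y,z,yaw):
    "row from the present pose to TCP (x,y,z), tool down, tool y along +-yaw+90deg (deg)"
    s=read_state();R0=R.from_rotvec(s['orientation']);out=[]
    for f in(0,180):
        G=R.from_euler('z',yaw+f,degrees=True)*R.from_euler('x',180,degrees=True)
        out.append((f,np.round(R0.inv().apply(np.array([x,y,z])-s['tool_pos']),4),np.round((R0.inv()*G).as_rotvec(),4)))
    print("q",np.round(s['q'],3),"t",round(s['t'],3),"pos",np.round(s['tool_pos'],4),"F",np.round(s['force'],2),"M",np.round(s['wrist_torque'],2),"grip",round(float(s['gripper_force']),1),round(float(s['opening']),4),"axes\n",np.round(R0.as_matrix(),4))
    return out
E
python3 -c "
from h import *
for o in goal(.462,.060,.29,-5.9):print(o)"
```

```text
q [-1.328  0.131  1.489  0.     1.523 -0.085] t 0.1 pos [ 0.1932 -0.5679  0.4038] F [ 0.5   0.52 -0.06] M [ 0.02 -0.06 -0.01] grip 0.0 0.0927 axes
 [[ 9.468e-01  3.220e-01 -4.000e-04]
 [ 3.220e-01 -9.468e-01  1.600e-03]
 [ 1.000e-04 -1.600e-03 -1.000e+00]]
(0, array([ 0.4567, -0.5077,  0.1147]), array([-1.600e-03,  2.000e-04,  4.308e-01]))
(180, array([ 0.4567, -0.5077,  0.1147]), array([-3.0000e-04, -2.2000e-03, -2.7108e+00]))
```

Request:
carry_out(
  targets=[
    {"hand": 100,"x": 0.04,"y": -0.04,"z": 0.01,"az": 0.04},
    {"hand": 100,"x": 0.08,"y": -0.08,"z": 0.02,"az": 0.08},
    {"hand": 100,"x": 0.12,"y": -0.12,"z": 0.03,"az": 0.12},
    {"hand": 100,"x": 0.16,"y": -0.16,"z": 0.04,"az": 0.16},
    {"hand": 100,"x": 0.2,"y": -0.2,"z": 0.04,"az": 0.2},
    {"hand": 100,"x": 0.24,"y": -0.24,"z": 0.04,"az": 0.24},
    {"hand": 100,"x": 0.28,"y": -0.28,"z": 0.04,"az": 0.28},
    {"hand": 100,"x": 0.31,"y": -0.32,"z": 0.04,"az": 0.32},
  ],
)

```text
schema error: expected keys hand, x, y, z, ax, ay, az
```

Request:
carry_out(
  targets=[
    {"hand": 100,"x": 0.02,"y": -0.06,"z": 0.0,"az": 0.02},
    {"hand": 100,"x": 0.03,"y": -0.1,"z": 0.0,"az": 0.03},
  ],
)

```text
schema error: expected keys hand, x, y, z, ax, ay, az
```

```bash
python3 -c "
from h import *
for o in goal(.462,.060,.29,-5.9):print(o)"
```

```text
q [-1.328  0.131  1.489  0.     1.523 -0.085] t 0.1 pos [ 0.1932 -0.5679  0.4038] F [ 0.5   0.52 -0.06] M [ 0.02 -0.06 -0.01] grip 0.0 0.0927 axes
 [[ 9.468e-01  3.220e-01 -4.000e-04]
 [ 3.220e-01 -9.468e-01  1.600e-03]
 [ 1.000e-04 -1.600e-03 -1.000e+00]]
(0, array([ 0.4567, -0.5077,  0.1147]), array([-1.600e-03,  2.000e-04,  4.308e-01]))
(180, array([ 0.4567, -0.5077,  0.1147]), array([-3.0000e-04, -2.2000e-03, -2.7108e+00]))
```

All keys are required in every row.

Request:
carry_out(
  targets=[
    {"hand": 100,"x": 0.04,"y": -0.04,"z": 0.01,"ax": 0,"ay": 0,"az": 0.04},
    {"hand": 100,"x": 0.08,"y": -0.08,"z": 0.02,"ax": 0,"ay": 0,"az": 0.08},
    {"hand": 100,"x": 0.12,"y": -0.12,"z": 0.03,"ax": 0,"ay": 0,"az": 0.12},
    {"hand": 100,"x": 0.16,"y": -0.16,"z": 0.04,"ax": 0,"ay": 0,"az": 0.16},
    {"hand": 100,"x": 0.2,"y": -0.2,"z": 0.04,"ax": 0,"ay": 0,"az": 0.2},
    {"hand": 100,"x": 0.24,"y": -0.24,"z": 0.04,"ax": 0,"ay": 0,"az": 0.24},
    {"hand": 100,"x": 0.28,"y": -0.28,"z": 0.04,"ax": 0,"ay": 0,"az": 0.28},
    {"hand": 100,"x": 0.31,"y": -0.32,"z": 0.04,"ax": 0,"ay": 0,"az": 0.32},
  ],
)

```text
t: 1.1
tool_pos: [0.3841, -0.1633, 0.3645]
orientation: [-3.141, -0.011, -0.0]
force: [1.4, 0.5, -0.0]
opening: 0.0931
gripper_force: 0.0
```

Request:
carry_out(
  targets=[
    {"hand": 100,"x": 0.04,"y": -0.04,"z": 0,"ax": 0,"ay": 0,"az": 0.02},
    {"hand": 100,"x": 0.07,"y": -0.08,"z": 0,"ax": 0,"ay": 0,"az": 0.04},
    {"hand": 100,"x": 0.1,"y": -0.12,"z": 0,"ax": 0,"ay": 0,"az": 0.06},
    {"hand": 100,"x": 0.12,"y": -0.15,"z": 0,"ax": 0,"ay": 0,"az": 0.08},
    {"hand": 100,"x": 0.12,"y": -0.15,"z": 0,"ax": 0,"ay": 0,"az": 0.08},
  ],
)

```text
t: 1.72
tool_pos: [0.5031, -0.0124, 0.3641]
orientation: [-3.139, 0.108, 0.002]
force: [-0.6, -0.1, -0.7]
opening: 0.0926
gripper_force: 0.0
```

```bash
python3 -c "
from h import *
for o in goal(.462,.060,.29,-5.9):print(o)"
```

```text
q [-0.127 -0.111  1.805  0.     1.448  1.513] t 1.725 pos [ 0.5031 -0.0124  0.3641] F [-0.57 -0.14 -0.7 ] M [0.07 0.02 0.  ] grip 0.0 0.0926 axes
 [[ 9.976e-01 -6.900e-02 -1.100e-03]
 [-6.900e-02 -9.976e-01  6.000e-04]
 [-1.100e-03 -5.000e-04 -1.000e+00]]
(0, array([-0.0459, -0.0694,  0.0742]), array([-0.0005,  0.0011,  0.0339]))
(180, array([-0.0459, -0.0694,  0.0742]), array([-1.7000e-03, -7.0000e-04, -3.1077e+00]))
```

Request:
carry_out(
  targets=[
    {"hand": 100,"x": -0.023,"y": -0.035,"z": 0.02,"ax": 0,"ay": 0,"az": 0.017},
    {"hand": 100,"x": -0.046,"y": -0.0695,"z": 0.05,"ax": -0.0005,"ay": 0.001,"az": 0.034},
    {"hand": 100,"x": -0.046,"y": -0.0695,"z": 0.074,"ax": -0.0005,"ay": 0.001,"az": 0.034},
    {"hand": 100,"x": -0.046,"y": -0.0695,"z": 0.074,"ax": -0.0005,"ay": 0.001,"az": 0.034},
    {"hand": 100,"x": -0.046,"y": -0.0695,"z": 0.074,"ax": -0.0005,"ay": 0.001,"az": 0.034},
  ],
)

```text
t: 2.35
tool_pos: [0.462, 0.0575, 0.2917]
orientation: [3.136, -0.168, 0.003]
force: [-0.3, -0.4, 0.6]
opening: 0.093
gripper_force: 0.0
```

```bash
python3 -c "
from h import *
for o in goal(.462,.060,.221,-5.9):print(o)
p,d=read_camera('top');q,_=read_camera('scene')
o=np.hstack([cv2.resize(q[180:320,200:330],None,fx=3,fy=3),cv2.resize(p[200:300,140:240],None,fx=4,fy=4)[:420].copy() if 0 else cv2.resize(p[190:295,140:240],None,fx=4,fy=4)])
cv2.imwrite('pics/c3.png',o)"
```

```text
q [ 1.400e-02 -1.560e-01  1.983e+00 -1.000e-03  1.313e+00  1.692e+00] t 2.35 pos [0.462  0.0575 0.2917] F [-0.34 -0.42  0.62] M [ 0.05 -0.   -0.  ] grip 0.0 0.093 axes
 [[ 9.943e-01 -1.069e-01  1.900e-03]
 [-1.069e-01 -9.943e-01 -8.000e-04]
 [ 1.900e-03  6.000e-04 -1.000e+00]]
(0, array([-0.0004, -0.0025,  0.0707]), array([ 0.0006, -0.0019, -0.0041]))
(180, array([-0.0004, -0.0025,  0.0707]), array([-3.1000e-03, -9.0000e-04,  3.1375e+00]))
```

View pics/c3.png

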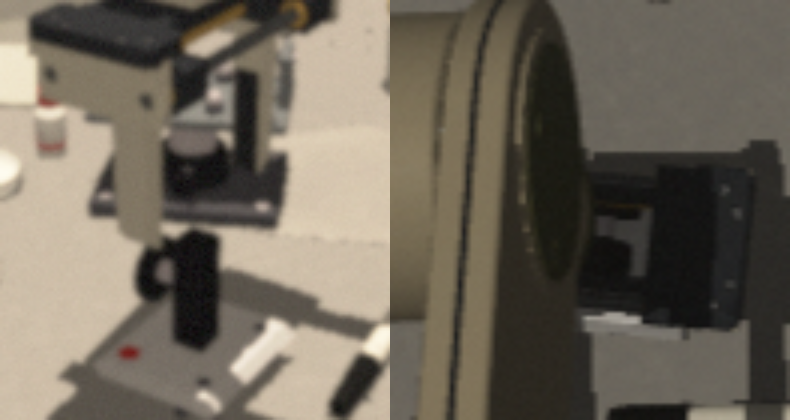

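The view shows the open fingers straddling the post from above, with the carrier at (195,290) in the crop. I'll descend and grip.

Request:
carry_out(
  targets=[
    {"hand": 100,"x": 0,"y": -0.0025,"z": 0.02,"ax": 0,"ay": -0.001,"az": -0.004},
    {"hand": 100,"x": 0,"y": -0.0025,"z": 0.045,"ax": 0,"ay": -0.001,"az": -0.004},
    {"hand": 100,"x": 0,"y": -0.0025,"z": 0.065,"ax": 0,"ay": -0.001,"az": -0.004},
    {"hand": 100,"x": 0,"y": -0.0025,"z": 0.071,"ax": 0,"ay": -0.001,"az": -0.004},
    {"hand": 100,"x": 0,"y": -0.0025,"z": 0.071,"ax": 0,"ay": -0.001,"az": -0.004},
    {"hand": 60,"x": 0,"y": -0.0025,"z": 0.071,"ax": 0,"ay": -0.001,"az": -0.004},
  ],
)

```text
t: 3.2
tool_pos: [0.4626, 0.0607, 0.221]
orientation: [3.137, -0.161, 0.003]
force: [-0.0, -0.3, -0.1]
opening: 0.0869
gripper_force: 0.0
```

```bash
python3 -c "
from h import *
for o in goal(.462,.060,.221,-5.9):print(o)"
```

```text
q [ 2.100e-02 -5.700e-02  2.032e+00 -1.000e-03  1.165e+00  1.694e+00] t 3.2 pos [0.4626 0.0607 0.221 ] F [-0.   -0.27 -0.14] M [ 0.06 -0.06 -0.02] grip 0.0 0.0869 axes
 [[ 9.948e-01 -1.021e-01  1.900e-03]
 [-1.021e-01 -9.948e-01 -4.000e-04]
 [ 1.900e-03  2.000e-04 -1.000e+00]]
(0, array([-0.0006,  0.0007, -0.    ]), array([ 0.0002, -0.0019,  0.0007]))
(180, array([-0.0006,  0.0007, -0.    ]), array([ 3.0000e-03,  4.0000e-04, -3.1409e+00]))
```

Request:
carry_out(
  newtons=5,
  targets=[
    {"hand": 30,"x": -0.0005,"y": 0.0005,"z": 0,"ax": 0,"ay": -0.002,"az": 0},
    {"hand": 15,"x": -0.0005,"y": 0.0005,"z": 0,"ax": 0,"ay": -0.002,"az": 0},
    {"hand": 10,"x": -0.0005,"y": 0.0005,"z": 0,"ax": 0,"ay": -0.002,"az": 0},
    {"hand": 0,"x": -0.0005,"y": 0.0005,"z": 0,"ax": 0,"ay": -0.002,"az": 0},
    {"hand": 0,"x": -0.0005,"y": 0.0005,"z": 0,"ax": 0,"ay": -0.002,"az": 0},
    {"hand": 0,"x": -0.0005,"y": 0.0005,"z": 0,"ax": 0,"ay": -0.002,"az": 0},
    {"hand": 0,"x": -0.0005,"y": 0.0005,"z": 0,"ax": 0,"ay": -0.002,"az": 0},
    {"hand": 0,"x": -0.0005,"y": 0.0005,"z": 0,"ax": 0,"ay": -0.002,"az": 0},
  ],
)

```text
t: 4.2
tool_pos: [0.4615, 0.0604, 0.2198]
orientation: [3.137, -0.16, -0.003]
force: [-0.4, 1.1, -0.4]
opening: 0.0198
gripper_force: 5.0
```

Request:
carry_out(
  newtons=50,
  targets=[
    {"hand": 0,"x": 0,"y": 0,"z": 0,"ax": 0,"ay": 0,"az": 0},
    {"hand": 0,"x": 0,"y": 0,"z": 0,"ax": 0,"ay": 0,"az": 0},
    {"hand": 0,"x": 0,"y": 0,"z": -0.01,"ax": 0,"ay": 0,"az": 0},
    {"hand": 0,"x": 0,"y": 0,"z": -0.03,"ax": 0,"ay": 0,"az": 0},
    {"hand": 0,"x": 0,"y": 0,"z": -0.06,"ax": 0,"ay": 0,"az": 0},
    {"hand": 0,"x": 0,"y": 0,"z": -0.09,"ax": 0,"ay": 0,"az": 0},
    {"hand": 0,"x": 0,"y": 0,"z": -0.12,"ax": 0,"ay": 0,"az": 0},
    {"hand": 0,"x": 0,"y": 0,"z": -0.14,"ax": 0,"ay": 0,"az": 0},
  ],
)

```text
t: 5.2
tool_pos: [0.4617, 0.0602, 0.3618]
orientation: [3.137, -0.161, -0.001]
force: [-0.3, -0.7, -2.9]
opening: 0.0201
gripper_force: 50.0
```

```bash
python3 -c "
from h import *
for o in goal(.563,-.1325,.36,18.9):print(o)"
```

```text
q [ 2.000e-02 -2.170e-01  1.904e+00 -1.000e-03  1.455e+00  1.693e+00] t 5.2 pos [0.4617 0.0602 0.3618] F [-0.26 -0.74 -2.89] M [-0.02  0.04  0.04] grip 50.0 0.0201 axes
 [[ 9.948e-01 -1.022e-01 -6.000e-04]
 [-1.022e-01 -9.948e-01 -6.000e-04]
 [-5.000e-04  7.000e-04 -1.000e+00]]
(0, array([0.1205, 0.1813, 0.0018]), array([ 0.0005,  0.0006, -0.4322]))
(180, array([0.1205, 0.1813, 0.0018]), array([ 9.0000e-04, -7.0000e-04,  2.7094e+00]))
```

Request:
carry_out(
  targets=[
    {"hand": 0,"x": 0.01,"y": 0.015,"z": 0,"ax": 0,"ay": 0,"az": -0.04},
    {"hand": 0,"x": 0.03,"y": 0.045,"z": 0,"ax": 0,"ay": 0,"az": -0.11},
    {"hand": 0,"x": 0.05,"y": 0.075,"z": 0,"ax": 0,"ay": 0,"az": -0.18},
    {"hand": 0,"x": 0.07,"y": 0.105,"z": 0,"ax": 0,"ay": 0,"az": -0.25},
    {"hand": 0,"x": 0.09,"y": 0.135,"z": 0,"ax": 0,"ay": 0,"az": -0.32},
    {"hand": 0,"x": 0.11,"y": 0.165,"z": 0,"ax": 0,"ay": 0,"az": -0.39},
    {"hand": 0,"x": 0.1205,"y": 0.1815,"z": 0,"ax": 0.0005,"ay": 0.0005,"az": -0.432},
    {"hand": 0,"x": 0.1205,"y": 0.1815,"z": 0,"ax": 0.0005,"ay": 0.0005,"az": -0.432},
  ],
)

```text
t: 6.2
tool_pos: [0.563, -0.1337, 0.3595]
orientation: [-3.099, -0.512, 0.004]
force: [-0.3, 0.7, -2.4]
opening: 0.0197
gripper_force: 50.0
```

Request:
carry_out(
  targets=[
    {"hand": 0,"x": 0,"y": 0,"z": 0,"ax": 0,"ay": 0,"az": 0},
    {"hand": 0,"x": 0,"y": 0,"z": 0,"ax": 0,"ay": 0,"az": 0},
  ],
)

```text
t: 6.45
tool_pos: [0.5627, -0.1317, 0.3597]
orientation: [-3.098, -0.516, 0.003]
force: [-0.4, 0.2, -2.4]
opening: 0.0199
gripper_force: 50.0
```

```bash
python3 -c "
from h import *
p,d=read_camera('top');q,_=read_camera('scene')
cv2.imwrite('pics/s4.png',q);cv2.imwrite('pics/t4.png',p)
for o in goal(.563,-.1325,.335,18.9):print(o)
o=np.hstack([cv2.resize(q[130:235,200:330],None,fx=4,fy=4)[:,:420],cv2.resize(p[150:255,225:320],None,fx=4,fy=4)])
cv2.imwrite('pics/c4.png',o)
print(blobs(q,(200,150,320,230),(0,120,60),(6,255,255),mina=3)[0]);print(blobs(p,(200,150,320,260),(0,120,60),(6,255,255),mina=3)[0])
"
```

```text
q [-0.319  0.097  1.607 -0.     1.439  0.922] t 6.55 pos [ 0.5629 -0.1318  0.3598] F [ 0.67  0.02 -2.79] M [-0.    0.06  0.02] grip 50.0 0.0198 axes
 [[ 9.459e-01  3.245e-01 -1.500e-03]
 [ 3.245e-01 -9.459e-01  3.000e-04]
 [-1.300e-03 -8.000e-04 -1.000e+00]]
(0, array([-0.0001,  0.0007,  0.0248]), array([-0.0008,  0.0013,  0.0006]))
(180, array([-0.0001,  0.0007,  0.0248]), array([-2.100e-03, -1.200e-03, -3.141e+00]))
[(np.int32(4), array([249.5, 175. ]), array([248, 175,   4,   1])), (np.int32(45), array([216., 211.]), array([213, 208,   7,   7])), (np.int32(14), array([234.86, 213.93]), array([233, 213,   5,   3]))]
[]
```

View pics/c4.png

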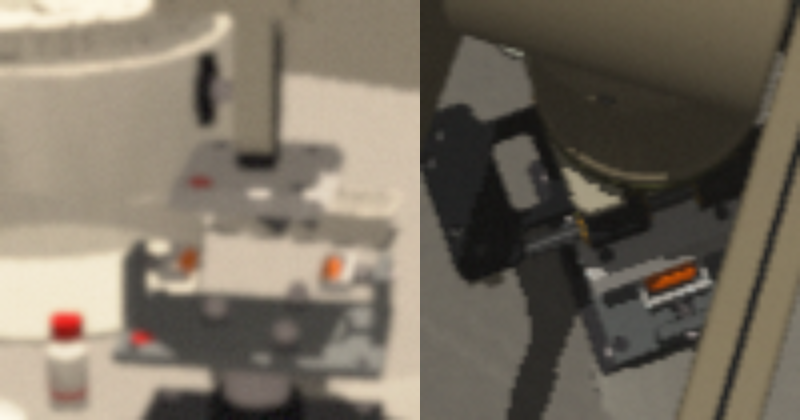

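The carrier hangs level above the mount: its red dot at about (249.5,175) in the scene view is on the same side as the mount's dot at (235,214). I'll check that dot against the prediction.

```bash
python3 -c "
from h import *
q=cv2.imread('pics/s4.png')
print(blobs(q,(240,168,262,182),(0,90,40),(8,255,255),mina=3)[0],blobs(q,(240,168,262,182),(172,90,40),(180,255,255),mina=3)[0])
M=R.from_euler('z',18.9,degrees=True)
X=M.apply([.024,.03,.022])+[.5629,-.1318,.1393];print(X,proj('scene',X))
Y=M.apply([.055,.026,0])+[.563,-.1325,.0755];print(Y,proj('scene',Y))
print(onz('scene',(249.5,175.3),X[2]))
"
```

```text
[(np.int32(11), array([249.73, 175.  ]), array([248, 174,   5,   3]))] []
[ 0.57588853 -0.09564342  0.1613    ] (np.float64(249.63322322913788), np.float64(175.9363871129255))
[ 0.60661284 -0.09008632  0.0755    ] (np.float64(235.3073342731966), np.float64(214.24947097585016))
[ 0.57791384 -0.09878935  0.1613    ]
```

Request:
carry_out(
  targets=[
    {"hand": 0,"x": 0,"y": 0.0005,"z": 0.006,"ax": -0.0005,"ay": 0.001,"az": 0},
    {"hand": 0,"x": 0,"y": 0.0005,"z": 0.014,"ax": -0.0005,"ay": 0.001,"az": 0},
    {"hand": 0,"x": 0,"y": 0.0005,"z": 0.022,"ax": -0.0005,"ay": 0.001,"az": 0},
    {"hand": 0,"x": 0,"y": 0.0005,"z": 0.03,"ax": -0.0005,"ay": 0.001,"az": 0},
    {"hand": 0,"x": 0,"y": 0.0005,"z": 0.034,"ax": -0.0005,"ay": 0.001,"az": 0},
    {"hand": 0,"x": 0,"y": 0.0005,"z": 0.036,"ax": -0.0005,"ay": 0.001,"az": 0},
    {"hand": 0,"x": 0,"y": 0.0005,"z": 0.036,"ax": -0.0005,"ay": 0.001,"az": 0},
  ],
)

```text
t: 7.42
tool_pos: [0.563, -0.133, 0.3234]
orientation: [-3.099, -0.516, 0.002]
force: [-1.4, 1.0, -1.7]
opening: 0.0197
gripper_force: 50.0
```

```bash
python3 -c "
from h import *
for o in goal(.563,-.1325,.31,18.9):print(o)"
```

```text
q [-0.321  0.125  1.644 -0.     1.373  0.921] t 7.425 pos [ 0.563  -0.133   0.3234] F [-1.43  0.95 -1.67] M [0.03 0.37 0.08] grip 50.0 0.0197 axes
 [[ 9.461e-01  3.238e-01 -1.100e-03]
 [ 3.238e-01 -9.461e-01  3.000e-04]
 [-9.000e-04 -6.000e-04 -1.000e+00]]
(0, array([ 0.0001, -0.0004,  0.0134]), array([-0.0006,  0.0009, -0.0001]))
(180, array([ 0.0001, -0.0004,  0.0134]), array([1.5000e-03, 1.0000e-03, 3.1415e+00]))
```

Request:
carry_out(
  targets=[
    {"hand": 0,"x": 0,"y": 0,"z": 0.001,"ax": 0,"ay": 0.0005,"az": 0},
    {"hand": 0,"x": 0,"y": 0,"z": 0.002,"ax": 0,"ay": 0.0005,"az": 0},
    {"hand": 0,"x": 0,"y": 0,"z": 0.002,"ax": 0,"ay": 0.0005,"az": 0},
  ],
)

```text
t: 7.8
tool_pos: [0.5631, -0.133, 0.3215]
orientation: [-3.099, -0.516, 0.0]
force: [-1.2, 0.5, -2.2]
opening: 0.0196
gripper_force: 50.0
```

Request:
carry_out(
  targets=[
    {"hand": 0,"x": 0,"y": 0,"z": 0.001,"ax": 0,"ay": 0,"az": 0},
    {"hand": 0,"x": 0,"y": 0,"z": 0.002,"ax": 0,"ay": 0,"az": 0},
    {"hand": 0,"x": 0,"y": 0,"z": 0.002,"ax": 0,"ay": 0,"az": 0},
  ],
)

```text
t: 8.18
tool_pos: [0.5633, -0.133, 0.3199]
orientation: [-3.099, -0.516, -0.001]
force: [-2.6, 0.1, 0.9]
opening: 0.0198
gripper_force: 50.0
```

Request:
carry_out(
  targets=[
    {"hand": 0,"x": 0,"y": 0,"z": 0.001,"ax": 0,"ay": 0,"az": 0},
    {"hand": 0,"x": 0,"y": 0,"z": 0.002,"ax": 0,"ay": 0,"az": 0},
    {"hand": 0,"x": 0,"y": 0,"z": 0.002,"ax": 0,"ay": 0,"az": 0},
  ],
)

```text
t: 8.55
tool_pos: [0.5635, -0.133, 0.3183]
orientation: [3.099, 0.516, 0.002]
force: [-1.9, 2.4, 5.4]
opening: 0.0198
gripper_force: 50.0
```

```bash
python3 -c "
from h import *
for o in goal(.563,-.1325,.31,18.9):print(o)"
```

```text
q [-0.32   0.129  1.649  0.     1.362  0.92 ] t 8.55 pos [ 0.5635 -0.133   0.3183] F [-1.89  2.4   5.37] M [ 0.34  0.28 -0.01] grip 50.0 0.0198 axes
 [[ 9.461e-01  3.239e-01  1.400e-03]
 [ 3.239e-01 -9.461e-01 -0.000e+00]
 [ 1.300e-03  5.000e-04 -1.000e+00]]
(0, array([-0.0003, -0.0006,  0.0083]), array([ 0.0005, -0.0013, -0.    ]))
(180, array([-0.0003, -0.0006,  0.0083]), array([-2.0000e-03, -7.0000e-04,  3.1415e+00]))
```

Request:
carry_out(
  targets=[
    {"hand": 0,"x": 0,"y": -0.0003,"z": 0.001,"ax": 0,"ay": -0.0005,"az": 0},
    {"hand": 0,"x": 0,"y": -0.0003,"z": 0.0015,"ax": 0,"ay": -0.0005,"az": 0},
    {"hand": 0,"x": 0,"y": -0.0003,"z": 0.0015,"ax": 0,"ay": -0.0005,"az": 0},
  ],
)

```text
t: 8.93
tool_pos: [0.5635, -0.1329, 0.3171]
orientation: [3.098, 0.515, 0.002]
force: [-1.9, 0.4, 6.0]
opening: 0.0196
gripper_force: 50.0
```

Request:
carry_out(
  targets=[
    {"hand": 0,"x": 0,"y": 0,"z": 0.001,"ax": 0,"ay": -0.0005,"az": 0},
    {"hand": 0,"x": 0,"y": 0,"z": 0.0015,"ax": 0,"ay": -0.0005,"az": 0},
    {"hand": 0,"x": 0,"y": 0,"z": 0.0015,"ax": 0,"ay": -0.0005,"az": 0},
  ],
)

```text
t: 9.3
tool_pos: [0.5636, -0.1328, 0.3159]
orientation: [3.098, 0.516, 0.002]
force: [-1.3, 1.2, 7.8]
opening: 0.0203
gripper_force: 50.0
```

Request:
carry_out(
  targets=[
    {"hand": 0,"x": 0,"y": 0,"z": 0.001,"ax": 0,"ay": 0,"az": 0},
    {"hand": 0,"x": 0,"y": 0,"z": 0.0015,"ax": 0,"ay": 0,"az": 0},
    {"hand": 0,"x": 0,"y": 0,"z": 0.0015,"ax": 0,"ay": 0,"az": 0},
  ],
)

```text
t: 9.68
tool_pos: [0.5637, -0.1328, 0.3148]
orientation: [3.098, 0.516, 0.003]
force: [-2.1, 3.1, 10.9]
opening: 0.0197
gripper_force: 50.0
```

Request:
carry_out(
  targets=[
    {"hand": 0,"x": 0,"y": 0,"z": 0.001,"ax": 0,"ay": 0,"az": 0},
    {"hand": 0,"x": 0,"y": 0,"z": 0.0015,"ax": 0,"ay": 0,"az": 0},
    {"hand": 0,"x": 0,"y": 0,"z": 0.0015,"ax": 0,"ay": 0,"az": 0},
  ],
)

```text
t: 10.05
tool_pos: [0.5635, -0.1328, 0.3128]
orientation: [3.098, 0.516, 0.002]
force: [-2.0, 1.2, 5.5]
opening: 0.0198
gripper_force: 50.0
```

```bash
python3 -c "
from h import *
for o in goal(.563,-.1325,.31,18.9):print(o)"
```

```text
q [-0.32   0.134  1.654 -0.     1.352  0.921] t 10.05 pos [ 0.5635 -0.1328  0.3128] F [-2.03  1.23  5.46] M [ 0.17  0.29 -0.  ] grip 50.0 0.0198 axes
 [[ 9.461e-01  3.239e-01  1.200e-03]
 [ 3.239e-01 -9.461e-01 -8.000e-04]
 [ 9.000e-04  1.100e-03 -1.000e+00]]
(0, array([-0.0004, -0.0005,  0.0028]), array([ 0.0011, -0.0009,  0.    ]))
(180, array([-0.0004, -0.0005,  0.0028]), array([ 1.4000e-03,  1.8000e-03, -3.1416e+00]))
```

Request:
carry_out(
  targets=[
    {"hand": 0,"x": 0,"y": 0,"z": 0.001,"ax": 0.0005,"ay": -0.0005,"az": 0},
    {"hand": 0,"x": 0,"y": 0,"z": 0.002,"ax": 0.0005,"ay": -0.0005,"az": 0},
    {"hand": 0,"x": 0,"y": 0,"z": 0.002,"ax": 0.0005,"ay": -0.0005,"az": 0},
  ],
)

```text
t: 10.42
tool_pos: [0.5629, -0.1331, 0.3087]
orientation: [3.099, 0.515, -0.004]
force: [1.4, -4.7, -4.7]
opening: 0.0195
gripper_force: 50.0
```

Request:
carry_out(
  targets=[
    {"hand": 0,"x": 0,"y": 0,"z": 0.001,"ax": 0,"ay": 0,"az": 0},
    {"hand": 0,"x": 0,"y": 0,"z": 0.0015,"ax": 0,"ay": 0,"az": 0},
    {"hand": 0,"x": 0,"y": 0,"z": 0.0015,"ax": 0,"ay": 0,"az": 0},
  ],
)

```text
t: 10.8
tool_pos: [0.5628, -0.1331, 0.3069]
orientation: [-3.099, -0.515, 0.004]
force: [3.3, -6.1, -8.9]
opening: 0.0197
gripper_force: 50.0
```

```bash
python3 -c "
from h import *
for o in goal(.563,-.1325,.305,18.9):print(o)"
```

```text
q [-3.210e-01  1.400e-01  1.659e+00 -1.000e-03  1.345e+00  9.210e-01] t 10.8 pos [ 0.5628 -0.1331  0.3069] F [ 3.29 -6.13 -8.93] M [-1.22 -0.55  0.05] grip 50.0 0.0197 axes
 [[ 9.462e-01  3.236e-01 -2.700e-03]
 [ 3.236e-01 -9.462e-01 -4.000e-04]
 [-2.700e-03 -5.000e-04 -1.000e+00]]
(0, array([ 0.0004, -0.0005,  0.0019]), array([-0.0006,  0.0027, -0.0004]))
(180, array([ 0.0004, -0.0005,  0.0019]), array([4.2000e-03, 9.0000e-04, 3.1412e+00]))
```

Request:
carry_out(
  targets=[
    {"hand": 0,"x": 0,"y": 0.0004,"z": 0.0,"ax": 0,"ay": 0,"az": 0},
    {"hand": 0,"x": 0.0001,"y": 0.0008,"z": 0.0005,"ax": 0,"ay": 0.0005,"az": 0},
    {"hand": 0,"x": 0.0001,"y": 0.0008,"z": 0.001,"ax": 0,"ay": 0.0005,"az": 0},
    {"hand": 0,"x": 0.0001,"y": 0.0008,"z": 0.001,"ax": 0,"ay": 0.0005,"az": 0},
  ],
)

```text
t: 11.3
tool_pos: [0.5631, -0.1333, 0.3064]
orientation: [-3.098, -0.516, 0.003]
force: [1.1, -2.8, -9.7]
opening: 0.0198
gripper_force: 50.0
```

```bash
python3 -c "
from h import *
for o in goal(.563,-.1325,.305,18.9):print(o)"
```

```text
q [-0.321  0.141  1.659  0.     1.344  0.92 ] t 11.3 pos [ 0.5631 -0.1333  0.3064] F [ 1.15 -2.8  -9.71] M [-0.69 -0.29 -0.04] grip 50.0 0.0198 axes
 [[ 9.461e-01  3.239e-01 -2.300e-03]
 [ 3.239e-01 -9.461e-01  8.000e-04]
 [-1.900e-03 -1.500e-03 -1.000e+00]]
(0, array([ 0.0001, -0.0008,  0.0014]), array([-0.0015,  0.0019, -0.0001]))
(180, array([ 0.0001, -0.0008,  0.0014]), array([3.0000e-03, 2.3000e-03, 3.1415e+00]))
```

Request:
carry_out(
  targets=[
    {"hand": 0,"x": 0,"y": 0.0004,"z": 0.0005,"ax": 0,"ay": 0.0005,"az": 0},
    {"hand": 0,"x": 0,"y": 0.0004,"z": 0.001,"ax": -0.0005,"ay": 0.001,"az": 0},
    {"hand": 0,"x": 0,"y": 0.0004,"z": 0.001,"ax": -0.0005,"ay": 0.001,"az": 0},
  ],
)

```text
t: 11.68
tool_pos: [0.5633, -0.1334, 0.3057]
orientation: [-3.098, -0.516, 0.001]
force: [-1.0, 1.5, -8.2]
opening: 0.0202
gripper_force: 50.0
```

Request:
carry_out(
  targets=[
    {"hand": 0,"x": 0,"y": 0,"z": 0.0005,"ax": 0,"ay": 0,"az": 0},
    {"hand": 0,"x": 0,"y": 0,"z": 0.001,"ax": 0,"ay": 0,"az": 0},
    {"hand": 0,"x": 0,"y": 0,"z": 0.001,"ax": 0,"ay": 0,"az": 0},
  ],
)

```text
t: 12.05
tool_pos: [0.5634, -0.1334, 0.3049]
orientation: [-3.098, -0.516, 0.001]
force: [-1.7, 5.0, -7.7]
opening: 0.0195
gripper_force: 50.0
```

```bash
python3 -c "
from h import *
for o in goal(.563,-.1325,.305,18.9):print(o)"
```

```text
q [-3.21e-01  1.43e-01  1.66e+00  1.00e-03  1.34e+00  9.19e-01] t 12.05 pos [ 0.5634 -0.1334  0.3049] F [-1.71  5.01 -7.66] M [0.85 0.38 0.05] grip 50.0 0.0195 axes
 [[ 9.460e-01  3.241e-01 -7.000e-04]
 [ 3.241e-01 -9.460e-01  1.200e-03]
 [-2.000e-04 -1.300e-03 -1.000e+00]]
(0, array([-0.0001, -0.001 , -0.0001]), array([-0.0013,  0.0002,  0.0002]))
(180, array([-0.0001, -0.001 , -0.0001]), array([-4.0000e-04, -2.1000e-03, -3.1414e+00]))
```

Request:
carry_out(
  targets=[
    {"hand": 0,"x": 0,"y": -0.0004,"z": 0.0005,"ax": 0,"ay": 0,"az": 0},
    {"hand": 0,"x": 0,"y": -0.0005,"z": 0.001,"ax": 0,"ay": 0,"az": 0},
    {"hand": 0,"x": 0,"y": -0.0005,"z": 0.001,"ax": 0,"ay": 0,"az": 0},
  ],
)

```text
t: 12.42
tool_pos: [0.5634, -0.1333, 0.3046]
orientation: [-3.099, -0.516, -0.0]
force: [-4.2, 3.8, -1.8]
opening: 0.0199
gripper_force: 50.0
```

Request:
carry_out(
  targets=[
    {"hand": 0,"x": 0,"y": 0,"z": 0.0005,"ax": 0,"ay": 0,"az": 0},
    {"hand": 0,"x": 0,"y": 0,"z": 0.001,"ax": 0,"ay": 0,"az": 0},
    {"hand": 0,"x": 0,"y": 0,"z": 0.001,"ax": 0,"ay": 0,"az": 0},
  ],
)

```text
t: 12.8
tool_pos: [0.5634, -0.1332, 0.3045]
orientation: [-3.099, -0.516, -0.001]
force: [-6.4, 4.9, 1.9]
opening: 0.0195
gripper_force: 50.0
```

```bash
python3 -c "
from h import *
for o in goal(.563,-.1325,.305,18.9):print(o)"
```

```text
q [-0.321  0.142  1.661  0.     1.338  0.92 ] t 12.8 pos [ 0.5634 -0.1332  0.3045] F [-6.42  4.9   1.89] M [1.01 1.43 0.09] grip 50.0 0.0195 axes
 [[ 9.461e-01  3.240e-01  5.000e-04]
 [ 3.240e-01 -9.461e-01  2.000e-04]
 [ 5.000e-04 -1.000e-04 -1.000e+00]]
(0, array([-0.0002, -0.0008, -0.0005]), array([-0.0001, -0.0005,  0.    ]))
(180, array([-0.0002, -0.0008, -0.0005]), array([ 8.0000e-04, -1.0000e-04, -3.1415e+00]))
```

Request:
carry_out(
  targets=[
    {"hand": 0,"x": -0.0003,"y": -0.0004,"z": 0.0005,"ax": 0,"ay": 0,"az": 0},
    {"hand": 0,"x": -0.0006,"y": -0.0007,"z": 0.001,"ax": 0,"ay": 0,"az": 0},
    {"hand": 0,"x": -0.0006,"y": -0.0007,"z": 0.0015,"ax": 0,"ay": 0,"az": 0},
    {"hand": 0,"x": -0.0006,"y": -0.0007,"z": 0.0015,"ax": 0,"ay": 0,"az": 0},
  ],
)

```text
t: 13.3
tool_pos: [0.5631, -0.133, 0.3043]
orientation: [3.098, 0.516, 0.004]
force: [-6.7, 3.9, 8.7]
opening: 0.0196
gripper_force: 50.0
```

```bash
python3 -c "
from h import *
for o in goal(.563,-.1325,.305,18.9):print(o)"
```

```text
q [-0.321  0.14   1.664  0.     1.335  0.92 ] t 13.3 pos [ 0.5631 -0.133   0.3043] F [-6.72  3.92  8.72] M [0.93 1.62 0.06] grip 50.0 0.0196 axes
 [[ 9.461e-01  3.240e-01  2.400e-03]
 [ 3.240e-01 -9.461e-01 -7.000e-04]
 [ 2.000e-03  1.400e-03 -1.000e+00]]
(0, array([ 0.0001, -0.0005, -0.0007]), array([ 0.0014, -0.002 ,  0.0001]))
(180, array([ 0.0001, -0.0005, -0.0007]), array([ 3.2000e-03,  2.2000e-03, -3.1415e+00]))
```

Request:
carry_out(
  targets=[
    {"hand": 0,"x": -0.0004,"y": -0.0004,"z": 0.0005,"ax": 0,"ay": 0,"az": 0},
    {"hand": 0,"x": -0.0007,"y": -0.0008,"z": 0.001,"ax": 0.0005,"ay": -0.0005,"az": 0},
    {"hand": 0,"x": -0.0007,"y": -0.0008,"z": 0.0015,"ax": 0.0005,"ay": -0.0005,"az": 0},
    {"hand": 0,"x": -0.0007,"y": -0.0008,"z": 0.0015,"ax": 0.0005,"ay": -0.0005,"az": 0},
  ],
)

```text
t: 13.8
tool_pos: [0.5627, -0.1328, 0.3042]
orientation: [3.097, 0.515, 0.006]
force: [-8.1, 4.2, 15.1]
opening: 0.0198
gripper_force: 50.0
```

```bash
python3 -c "
from h import *
for o in goal(.563,-.1325,.305,18.9):print(o)"
```

```text
q [-0.32   0.139  1.666 -0.     1.333  0.921] t 13.8 pos [ 0.5627 -0.1328  0.3042] F [-8.05  4.23 15.1 ] M [0.77 1.61 0.05] grip 50.0 0.0198 axes
 [[ 0.9461  0.3239  0.0041]
 [ 0.3239 -0.9461 -0.0015]
 [ 0.0034  0.0027 -1.    ]]
(0, array([ 0.0004, -0.0002, -0.0008]), array([ 0.0027, -0.0034, -0.0001]))
(180, array([ 0.0004, -0.0002, -0.0008]), array([-0.0053, -0.0043,  3.1415]))
```

Request:
carry_out(
  targets=[
    {"hand": 0,"x": 0,"y": -0.0002,"z": 0.0004,"ax": 0.0005,"ay": -0.001,"az": 0},
    {"hand": 0,"x": 0,"y": -0.0002,"z": 0.0007,"ax": 0.001,"ay": -0.001,"az": 0},
    {"hand": 0,"x": 0,"y": -0.0002,"z": 0.0007,"ax": 0.001,"ay": -0.001,"az": 0},
    {"hand": 0,"x": 0,"y": -0.0002,"z": 0.0007,"ax": 0.001,"ay": -0.001,"az": 0},
  ],
)

```text
t: 14.3
tool_pos: [0.5628, -0.1328, 0.3041]
orientation: [3.097, 0.515, 0.005]
force: [-10.1, 3.8, 18.0]
opening: 0.0201
gripper_force: 50.0
```

```bash
python3 -c "
from h import *
for o in goal(.563,-.1325,.305,18.9):print(o)"
```

```text
q [-0.32   0.139  1.666 -0.     1.333  0.921] t 14.3 pos [ 0.5628 -0.1328  0.3041] F [-10.13   3.77  17.97] M [0.64 1.75 0.1 ] grip 50.0 0.0201 axes
 [[ 0.9461  0.3239  0.0036]
 [ 0.3239 -0.9461 -0.0015]
 [ 0.003   0.0026 -1.    ]]
(0, array([ 0.0003, -0.0002, -0.0009]), array([ 0.0026, -0.003 , -0.0001]))
(180, array([ 0.0003, -0.0002, -0.0009]), array([-0.0047, -0.004 ,  3.1415]))
```

Request:
carry_out(
  targets=[
    {"hand": 0,"x": 0,"y": 0,"z": -0.001,"ax": 0,"ay": 0,"az": 0},
    {"hand": 0,"x": 0,"y": 0,"z": -0.002,"ax": 0,"ay": 0,"az": 0},
    {"hand": 0,"x": 0,"y": 0,"z": -0.003,"ax": 0,"ay": 0,"az": 0},
    {"hand": 0,"x": 0,"y": 0,"z": -0.0035,"ax": 0,"ay": 0,"az": 0},
    {"hand": 0,"x": 0,"y": 0,"z": -0.0035,"ax": 0,"ay": 0,"az": 0},
  ],
)

```text
t: 14.92
tool_pos: [0.5621, -0.1326, 0.3035]
orientation: [-3.099, -0.515, -0.0]
force: [4.0, -3.1, 2.2]
opening: 0.02
gripper_force: 50.0
```

```bash
python3 -c "
from h import *
for o in goal(.563,-.1325,.305,18.9):print(o)"
```

```text
q [-0.32   0.14   1.666  0.     1.336  0.921] t 14.925 pos [ 0.5621 -0.1326  0.3035] F [ 3.97 -3.08  2.21] M [-0.37 -0.88 -0.03] grip 50.0 0.02 axes
 [[ 9.462e-01  3.236e-01  2.000e-04]
 [ 3.236e-01 -9.462e-01  2.000e-04]
 [ 2.000e-04 -2.000e-04 -1.000e+00]]
(0, array([ 0.0009,  0.0002, -0.0015]), array([-0.0002, -0.0002, -0.0003]))
(180, array([ 0.0009,  0.0002, -0.0015]), array([-4.0000e-04,  3.0000e-04,  3.1413e+00]))
```

It slid about 0.6 mm deeper as the load came off, so it is centring itself. I'll bed it once more from this centred position.

Request:
carry_out(
  targets=[
    {"hand": 0,"x": 0.0003,"y": 0.0004,"z": 0.0005,"ax": 0,"ay": 0,"az": 0},
    {"hand": 0,"x": 0.0003,"y": 0.0004,"z": 0.001,"ax": 0,"ay": 0,"az": 0},
    {"hand": 0,"x": 0.0003,"y": 0.0004,"z": 0.0015,"ax": 0,"ay": 0,"az": 0},
    {"hand": 0,"x": 0.0003,"y": 0.0004,"z": 0.002,"ax": 0,"ay": 0,"az": 0},
    {"hand": 0,"x": 0.0003,"y": 0.0004,"z": 0.002,"ax": 0,"ay": 0,"az": 0},
  ],
)

```text
t: 15.55
tool_pos: [0.5624, -0.1325, 0.3031]
orientation: [-3.098, -0.516, 0.0]
force: [-1.9, -0.9, 15.2]
opening: 0.0197
gripper_force: 50.0
```

```bash
python3 -c "
from h import *
for o in goal(.563,-.1325,.305,18.9):print(o)"
```

```text
q [-3.200e-01  1.410e-01  1.665e+00  1.000e-03  1.336e+00  9.200e-01] t 15.55 pos [ 0.5624 -0.1325  0.3031] F [-1.91 -0.9  15.2 ] M [0.17 0.57 0.03] grip 50.0 0.0197 axes
 [[ 9.461e-01  3.239e-01 -3.000e-04]
 [ 3.239e-01 -9.461e-01  6.000e-04]
 [-0.000e+00 -7.000e-04 -1.000e+00]]
(0, array([ 0.0006,  0.0002, -0.0019]), array([-0.0007,  0.    , -0.    ]))
(180, array([ 0.0006,  0.0002, -0.0019]), array([1.0000e-04, 1.1000e-03, 3.1416e+00]))
```

Request:
carry_out(
  targets=[
    {"hand": 0,"x": 0,"y": 0,"z": 0.0003,"ax": 0,"ay": 0,"az": 0},
    {"hand": 0,"x": 0,"y": 0,"z": 0.0006,"ax": 0,"ay": 0,"az": 0},
    {"hand": 0,"x": 0,"y": 0,"z": 0.0006,"ax": 0,"ay": 0,"az": 0},
    {"hand": 0,"x": 0,"y": 0,"z": 0.0006,"ax": 0,"ay": 0,"az": 0},
  ],
)

```text
t: 16.05
tool_pos: [0.5624, -0.1326, 0.3031]
orientation: [-3.098, -0.516, -0.0]
force: [-5.2, 0.3, 19.0]
opening: 0.0198
gripper_force: 50.0
```

Request:
carry_out(
  targets=[
    {"hand": 0,"x": 0,"y": 0,"z": -0.001,"ax": 0,"ay": 0,"az": 0},
    {"hand": 0,"x": 0,"y": 0,"z": -0.002,"ax": 0,"ay": 0,"az": 0},
    {"hand": 0,"x": 0,"y": 0,"z": -0.003,"ax": 0,"ay": 0,"az": 0},
    {"hand": 0,"x": 0,"y": 0,"z": -0.003,"ax": 0,"ay": 0,"az": 0},
  ],
)

```text
t: 16.55
tool_pos: [0.5623, -0.1326, 0.3032]
orientation: [-3.098, -0.515, 0.001]
force: [4.3, -2.1, 1.6]
opening: 0.0199
gripper_force: 50.0
```

```bash
python3 -c "
from h import *
for o in goal(.563,-.1325,.305,18.9):print(o)"
```

```text
q [-3.200e-01  1.410e-01  1.665e+00  1.000e-03  1.337e+00  9.200e-01] t 16.55 pos [ 0.5623 -0.1326  0.3032] F [ 4.3  -2.1   1.55] M [-0.38 -1.06  0.01] grip 50.0 0.0199 axes
 [[ 9.461e-01  3.238e-01 -1.000e-03]
 [ 3.238e-01 -9.461e-01  9.000e-04]
 [-6.000e-04 -1.200e-03 -1.000e+00]]
(0, array([ 0.0007,  0.0002, -0.0018]), array([-0.0012,  0.0006, -0.0002]))
(180, array([ 0.0007,  0.0002, -0.0018]), array([1.0000e-03, 1.8000e-03, 3.1414e+00]))
```

Request:
carry_out(
  newtons=5,
  targets=[
    {"hand": 0,"x": 0.0004,"y": 0.0003,"z": -0.0004,"ax": 0,"ay": 0,"az": 0},
    {"hand": 0,"x": 0.0004,"y": 0.0003,"z": -0.0004,"ax": 0,"ay": 0,"az": 0},
    {"hand": 30,"x": 0.0004,"y": 0.0003,"z": -0.0004,"ax": 0,"ay": 0,"az": 0},
    {"hand": 60,"x": 0.0004,"y": 0.0003,"z": -0.0004,"ax": 0,"ay": 0,"az": 0},
    {"hand": 80,"x": 0.0004,"y": 0.0003,"z": -0.0004,"ax": 0,"ay": 0,"az": 0},
    {"hand": 80,"x": 0.0004,"y": 0.0003,"z": -0.0004,"ax": 0,"ay": 0,"az": 0},
    {"hand": 80,"x": 0.0004,"y": 0.0003,"z": -0.0004,"ax": 0,"ay": 0,"az": 0},
  ],
)

```text
t: 17.42
tool_pos: [0.5624, -0.1326, 0.3037]
orientation: [-3.097, -0.515, 0.003]
force: [-0.0, 0.3, -0.2]
opening: 0.0634
gripper_force: 0.0
```

Request:
carry_out(
  targets=[
    {"hand": 80,"x": 0,"y": 0,"z": -0.01,"ax": 0,"ay": 0,"az": 0},
    {"hand": 80,"x": 0,"y": 0,"z": -0.03,"ax": 0,"ay": 0,"az": 0},
    {"hand": 80,"x": 0,"y": 0,"z": -0.06,"ax": 0,"ay": 0,"az": 0},
    {"hand": 80,"x": 0,"y": 0,"z": -0.09,"ax": 0,"ay": 0,"az": 0},
    {"hand": 80,"x": 0,"y": 0,"z": -0.12,"ax": 0,"ay": 0,"az": 0},
    {"hand": 80,"x": 0,"y": 0,"z": -0.12,"ax": 0,"ay": 0,"az": 0},
  ],
)

```text
t: 18.18
tool_pos: [0.5634, -0.1329, 0.4289]
orientation: [3.097, 0.515, 0.008]
force: [-0.1, 0.4, -0.2]
opening: 0.0743
gripper_force: 0.0
```

Request:
carry_out(
  targets=[
    {"hand": 80,"x": -0.02,"y": 0.03,"z": 0,"ax": 0,"ay": 0,"az": 0},
    {"hand": 80,"x": -0.05,"y": 0.07,"z": 0,"ax": 0,"ay": 0,"az": 0},
    {"hand": 80,"x": -0.08,"y": 0.11,"z": 0,"ax": 0,"ay": 0,"az": 0},
    {"hand": 80,"x": -0.11,"y": 0.15,"z": 0,"ax": 0,"ay": 0,"az": 0},
    {"hand": 80,"x": -0.14,"y": 0.19,"z": 0,"ax": 0,"ay": 0,"az": 0},
    {"hand": 80,"x": -0.16,"y": 0.22,"z": 0,"ax": 0,"ay": 0,"az": 0},
    {"hand": 80,"x": -0.16,"y": 0.22,"z": 0,"ax": 0,"ay": 0,"az": 0},
  ],
)

```text
t: 19.05
tool_pos: [0.4813, -0.3949, 0.4227]
orientation: [-3.098, -0.51, 0.004]
force: [-0.3, 0.7, -0.2]
opening: 0.0745
gripper_force: 0.0
```

```bash
python3 -c "
from h import *
p,d=read_camera('top');q,_=read_camera('scene')
o=np.hstack([cv2.resize(q[130:235,200:330],None,fx=4,fy=4)[:,:420],cv2.resize(p[150:255,225:320],None,fx=4,fy=4)])
cv2.imwrite('pics/c5.png',o)
a=blobs(q,(220,150,320,230),(0,120,60),(6,255,255),mina=3)[0];b=blobs(p,(240,150,320,260),(0,120,60),(6,255,255),mina=3)[0];print(a,b)
M=R.from_euler('z',18.9,degrees=True)
X=M.apply([.024,.03,.022])+[.5625,-.1325,.0835];print(X,proj('scene',X),proj('top',X))
print(read_state()['t'],read_state()['tool_pos'])
"
```

```text
[(np.int32(3), array([250., 202.]), array([249, 202,   3,   1])), (np.int32(14), array([235.14, 214.07]), array([233, 213,   5,   3]))] [(np.int32(66), array([281.38, 153.73]), array([277, 150,  10,   9])), (np.int32(22), array([261.14, 185.  ]), array([259, 183,   6,   5])), (np.int32(21), array([264., 196.]), array([262, 194,   5,   5]))]
[ 0.57548853 -0.09634342  0.1055    ] (np.float64(250.15776460907108), np.float64(202.36887217646415)) (np.float64(263.5194957455708), np.float64(196.25499987868488))
19.15 [ 0.48244816 -0.39254895  0.42295924]
```

View pics/c5.png

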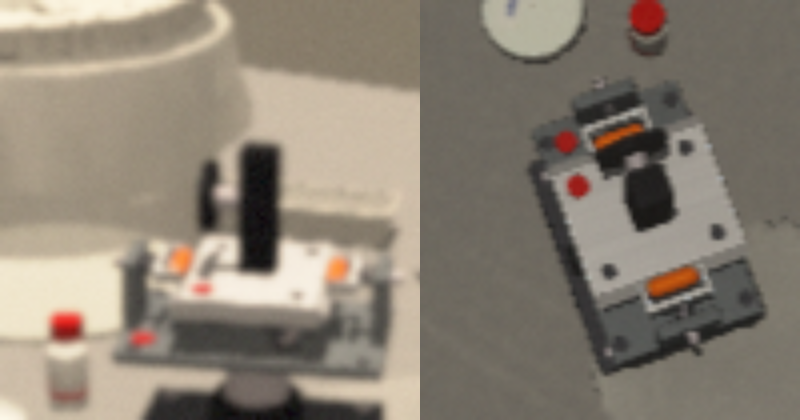

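The carrier sits level under both rollers, and its red dot at (264,196) in the top view is next to the mount's at (261,185). Both views match the predicted home position to within 1 px, and the bystanders visible in the crop are where they were.

```bash
python3 -c "
from plant import robot
print(robot.close_job())"
```

```text
the job is handed in; nothing more can be done
None
```

The mirror carrier is home on the three balls, red dot over red dot, bedded with about 20 N (highest reading 19 N), and released level under both rollers; handed in at about 19 s.

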